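# Gauge the depth of a heater bore

### The arm

A 6-joint arm with a two-finger parallel gripper is mounted at the origin on a cart in front of the work surface, level with it; the furniture and walls round the work are solid. World frame = base frame: x ahead of the robot, y to its left, z up, the work surface at z = 0. Lengths are in m, angles in degrees, forces in N, time in s.
With the tool pointing down it reaches from about 0.325 to 0.925 m from the base axis. Payload 3.1 kg.
Tool frame: the origin (TCP) lies between the finger pads; the fingertips stand 11 mm ahead of it and the grasp point (between the pads) lies 8 mm behind it; z points along the fingers, y is the line along which they close (so a half turn about z gives the same grasp; the last joint's range is limited). The gripper opens to 85 mm and grips with 20 to 120 N. Pads are 22 mm wide; open, the fingers measure 114 mm over their backs; the gripper's body (76 mm by 85 mm) begins 54 mm behind the grasp point. The pads swing forward as they close: fully open they stand 13 mm farther back than shut.
Start: joints at [65.936, 12.427, 92.441, -0, 75.132, -6.429], TCP at [0.189, 0.596, 0.242] pointing down, gripper open.
Joint ranges: [-157.48, 157.48], [-44.54, 120.13], [17.64, 146.25], [-64.5, 244.5], [7.68, 150.69], [-147.95, 147.95]. Speed limits (degrees/s): [159.86, 159.86, 180, 180, 180, 180].

### API

Orientations are given as [roll, pitch, yaw] about the fixed x, y, z axes, in that order (R = Rz(yaw) Ry(pitch) Rx(roll)).
In Python, from bench import r, eyes, spot_in, silhouettes, landmark_of gives the robot as it stands. The module is installed in compiled form; this text tells all that it offers.
- The arm moves only by the tool send_rows, never from a script. Its argument "motion" is a list of rows, each a list of 7 numbers: the finger opening in m, from 0 to 0.0854, then the shift along the tool's x, y, z in m, then the turn, a rotation vector about the tool's x, y, z in degrees. A call has 1 to 8 rows; each row is the pose to reach, as a shift and turn from the pose commanded when the call began, along the tool's axes at that moment; what a row does not reach only later rows make up. A row lasts 1/12 s, in which the tool goes at most 41.7 mm and 7.16 degrees, less where a joint would pass 70% of its speed; a pose out of reach is approached as far as the arm can. A call with a gripper value outside its range is refused whole. The fingers move at their own pace and stop on an object; the grip force is fixed at half the most. Time passes only in rows, so rows that repeat a pose let the fingers close. It gives the time, the measured TCP pose, the force, the opening and the grip force at its end, in the units of the state.
- r.get_state(): the state, without advancing time (a new reading comes with each control period).
- eyes.camera(name): name is "scene" or "top" or "wrist"; returns a dict with "img" (420x560x3 uint8, red, green, blue), "K" (3x3 intrinsics, pixels), "origin" and "orientation" of the camera in the world. Camera axes: x right, y down, z forward; pixel columns grow to the right and rows downward; lengths in m; the calibration is good to about 2 mm. The wrist camera is an equidistant fisheye: a pixel r from the principal point sees the ray r / f radians off the axis. A picture is of the moment at which its call begins. There is no depth.
- r.job_done(): hands the job in; it is judged then, once.
Trained networks look in the newest picture that a camera, given by its name, has taken for a name from the list of things; names that differ only in an ending like _2 or _b are one class to them, and where a whole thing is asked for, a point or a joint stands for the part that bears it (a point fixed in the world has none). Each returns a list of dicts, best first, with "confidence" (0 to 1); they miss things now and then, are a little off and sometimes report something else, mostly with a low value. They report only what shows in the picture. A call takes as long as a camera call. They do not tell look-alikes from the thing itself.
- spot_in(target, camera): "centre" ([x, y, z] in m, in the coordinates of the camera as it stood for that picture, good to about 4 mm: the middle of the surface that is visible of it).
- silhouettes(target, camera): "region" (420x560 bool, what is visible of it).
- landmark_of(target, camera): "centre" ([x, y, z] in m, in the coordinates of the camera as it stood for that picture, good to about 4 mm: a listed point, or the origin of a listed thing).
The state is a dict: "time_s": time; "joint_positions": joint angles; "qvel": joint speeds; "tau": joint torques, N m; "tcp_pos": TCP position; "eef_rot": TCP orientation; "ft_force": force on the tool from outside, world axes, zero at the start; "wrist_torque": the same for the moment, N m; "grip_width": opening from 0.0 (shut) to 1.0 (fully open); "grasp_force": force on a finger pad.
Only numpy, scipy, OpenCV 4.12 (cv2) and the standard library are available. Lean on these libraries where they do the work, as an engineer would, in place of code of your own. Each camera call takes 0.05 s, during which the arm holds its last target. There are 200 camera calls.

### The job

Take the depth gauge from its stand and measure the widest bore of the dry-block heater: lower the rod into it and push it down until the rod stands on the bottom, so that the sliding stop, held down by the heater's top, shows the depth. Then hang the gauge back in the fork of its stand with the stop left at that reading, and do not knock over the bottles and glassware around.

Things in the scene. Friction and masses are not known exactly. Their poses are not given: they have to be found in the camera images.
- heater: dry-block heater, fixed: grey housing 182 x 110 mm (y, x), 60 mm high, dark front panel, round an aluminium block 64 x 150 mm with a flat top 80 mm above the bench. Origin on the bench under the block's centre; x to the back, y along its three bores at y = -45, 0 (both 17 mm wide) and +45 mm (28 mm wide). They are 36, 48 and 60 mm deep, in an order that changes.
- wide_bore (a point): centre of the mouth of the widest bore (28 mm diameter), level with the heater's flat top 80 mm above the bench; z up
- floor_a_top (a point): centre of the flat floor of whichever bore is 36 mm deep
- floor_b_top (a point): centre of the flat floor of whichever bore is 48 mm deep
- floor_c_top (a point): centre of the flat floor of whichever bore is 60 mm deep
- stand: gauge stand, fixed: dark base plate 120 x 110 x 10 mm, a 16 mm post at x = +58 mm, on it a level aluminium fork 8 mm thick. Its slot runs along the stand's x, 20 mm wide, closed at x = +10 mm, open towards -x (arms end at x = -26 mm, flared lips at -41 mm). Nothing stands above the fork. Origin on the bench under the fork seat.
- fork_seat (a point): point of the stand where the gauge's axis hangs: in the middle of the slot, level with the upper face of the fork (150 mm above the bench); axes as the stand's, slot open towards -x
- gauge_head (a point): grasp point of the loose, upright depth gauge (0.17 kg), on its axis, z up: 160 mm above the rod's tip, 35 mm above the collar's underside, 30 mm above the lower end of the black grip head, which is 30 x 24 mm (gauge x, y) and 55 mm high
- gauge_collar (a point): centre of the underside of the gauge's collar (a disc 40 mm across, 5 mm thick, under the head) by which it hangs on the fork; 125 mm above the rod's tip; it lies on fork_seat when the gauge hangs
- gauge_tip (a point): centre of the flat lower end of the gauge's rod, which is steel, 10 mm thick and reaches 125 mm below the collar
- stop (a joint): the gauge's sliding stop, a steel bar 70 x 18 x 12 mm (20 mm with its boss) across the rod, along the gauge's y. Value: metres from the rod's tip up to the bar's underside, 0 to 0.1. It starts at 0.012 to 0.028, slides when pushed with about 3.5 N (more than the gauge's weight) and stays where it is put. The bar cannot pass up through the fork, only out at its open end.
- stop_foot (a point): centre of the underside of the stop's bar, on the rod's axis
- wash_bottle: white wash bottle with a bent spout, 183 mm high, 67 mm body, at the back; origin under it
- bottle_salt: white bottle with a screw cap, 125 mm high, 62 mm across, at the back; origin under it
- cylinder_100: clear measuring cylinder, 188 mm high, foot 64 mm, at the left; origin under it
- beaker_d: clear beaker, 90 mm high, 70 mm across, at the right; origin under it
Mind the look-alikes: they are no part of the job. What is shaped like the part that bears gauge_head but green or yellow is not meant.

How it is judged:
By the outcome, as a careful person would: the job done as asked, in the order asked, and still so for the second after the job is handed in, with the robot touching nothing.
It also fails if it takes over 58 s, if anything falls off the work surface, if the arm or the gripper's body presses on something with over 40 N, if the wrist force passes 120 N, or if a joint passes its speed limit or range.

## Working session

There is one attempt and no reset: what is moved stays moved. The work goes in short steps, Python scripts to look and compute and a tool call to move; the robot and the scene stay as the last step left them, time stands still between calls to the robot, and variables do not carry over. Pictures are saved under pics/ and viewed, at most 10 in all, crops included, and the job is handed in when it is done.

Besides the shell and the picture viewer there is one more tool, called after "Call:" by a JSON object that holds its "op" and its "data", one argument or row to a line. send_rows: Moves the arm, as the interface text tells. Its arguments: {"type":"object","properties":{"motion":{"type":"array","items":{"type":"array","items":{"type":"number"}}}},"required":["motion"]}

```bash
mkdir -p pics; cat > h.py <<'E'
import numpy as np, cv2
from scipy.spatial.transform import Rotation as R
from bench import r, eyes, spot_in, silhouettes, landmark_of
def rot(o):
    o=np.array(o,float)
    if o.shape==(3,3): return o
    return R.from_euler('xyz',o,degrees=True).as_matrix()
def shot(c,name=None):
    d=eyes.camera(c)
    if name: cv2.imwrite('pics/'+name,d['img'][:,:,::-1])
    return d
def W(d,p): return np.array(d['origin'])+rot(d['orientation'])@np.array(p)
def px(d,w):
    p=rot(d['orientation']).T@(np.array(w)-d['origin']); q=d['K']@p; return q[:2]/q[2]
def lm(d,c,names,f=landmark_of):
    for n in names:
        for k in f(n,c)[:3]:
            w=W(d,k['centre']); print(c,n,round(k['confidence'],2),w.round(4),px(d,w).round(0))
def ray(d,uv):
    v=rot(d['orientation'])@np.linalg.inv(d['K'])@np.array([*uv,1.]); return np.array(d['origin']),v
def atz(d,uv,z):
    o,v=ray(d,uv); return o+v*(z-o[2])/v[2]
E
python3 - <<'E'
from h import *
s=r.get_state(); print(s['tcp_pos'],s['eef_rot'],s['time_s'])
N=['wide_bore','heater','stand','fork_seat','gauge_head','gauge_collar','gauge_tip','stop_foot','wash_bottle','bottle_salt','cylinder_100','beaker_d','floor_a_top','floor_b_top','floor_c_top']
ims=[]
for c in ['scene','top']:
    d=shot(c,c+'1.png'); print(d['origin'],d['orientation'],d['K'][0]); lm(d,c,N)
E
```

```text
[0.18900142 0.59491692 0.24096846] [-1.79863444e+02 -1.50983708e-02  1.62365267e+02] 0.0
[-0.31120699 -0.5058906   1.21657189] [-137.16127111    0.80482108  -60.45096112] [406.90737299   0.         289.22047291]
scene wide_bore 0.2 [0.5395 0.2177 0.0251] [241. 212.]
scene heater 0.79 [ 0.524  -0.2247  0.0024] [340. 262.]
scene stand 0.83 [0.5394 0.2144 0.0006] [242. 216.]
scene fork_seat 0.85 [0.5379 0.2182 0.1467] [237. 190.]
scene gauge_head 0.64 [0.4178 0.3148 0.1591] [196. 199.]
scene gauge_head 0.6 [0.539  0.2167 0.0008] [241. 216.]
scene gauge_head 0.59 [0.5403 0.2144 0.1884] [237. 182.]
scene gauge_collar 0.85 [0.3342 0.2346 0.1243] [201. 229.]
scene gauge_collar 0.75 [0.4231 0.3182 0.1239] [198. 205.]
scene gauge_collar 0.68 [0.5362 0.2071 0.152 ] [239. 191.]
scene gauge_tip 0.65 [0.4209 0.3192 0.0027] [203. 226.]
scene gauge_tip 0.6 [0.5405 0.2143 0.0247] [242. 212.]
scene gauge_tip 0.54 [0.3338 0.2353 0.001 ] [207. 250.]
scene stop_foot 0.56 [0.4203 0.3149 0.0011] [204. 227.]
scene stop_foot 0.44 [0.5371 0.2168 0.0414] [240. 210.]
scene stop_foot 0.41 [0.334  0.2356 0.    ]
[... 1375 characters left out ...]
-0.0005] [177. 255.]
top stop_foot 0.57 [0.5355 0.2116 0.0466] [208. 218.]
top stop_foot 0.48 [ 0.3341  0.2362 -0.0023] [202. 281.]
top stop_foot 0.45 [ 0.4216  0.3196 -0.0026] [176. 254.]
top wash_bottle 0.91 [ 0.7692 -0.106  -0.0026] [307. 147.]
top bottle_salt 0.72 [0.7606 0.0086 0.003 ] [272. 150.]
top cylinder_100 0.56 [0.5479 0.4871 0.0039] [124. 215.]
top cylinder_100 0.21 [0.5404 0.2123 0.1506] [203. 213.]
top beaker_d 0.72 [ 0.5066 -0.4631 -0.0035] [418. 227.]
top floor_a_top 0.71 [0.5353 0.2137 0.0044] [209. 219.]
top floor_b_top 0.45 [ 0.5096 -0.183   0.0275] [333. 226.]
top floor_b_top 0.28 [0.5325 0.2112 0.0464] [208. 218.]
top floor_c_top 0.24 [0.5369 0.2141 0.1485] [202. 214.]
```

```bash
python3 - <<'E'
import cv2,numpy as np
s=cv2.imread('pics/scene1.png');t=cv2.imread('pics/top1.png')
a=cv2.resize(s[120:320,150:430],(800,571),interpolation=cv2.INTER_CUBIC)
b=cv2.resize(t[170:310,110:370],(800,431),interpolation=cv2.INTER_CUBIC)
cv2.imwrite('pics/a.png',a);cv2.imwrite('pics/b.png',b)
E
```

```text
(no output)
```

View pics/a.png

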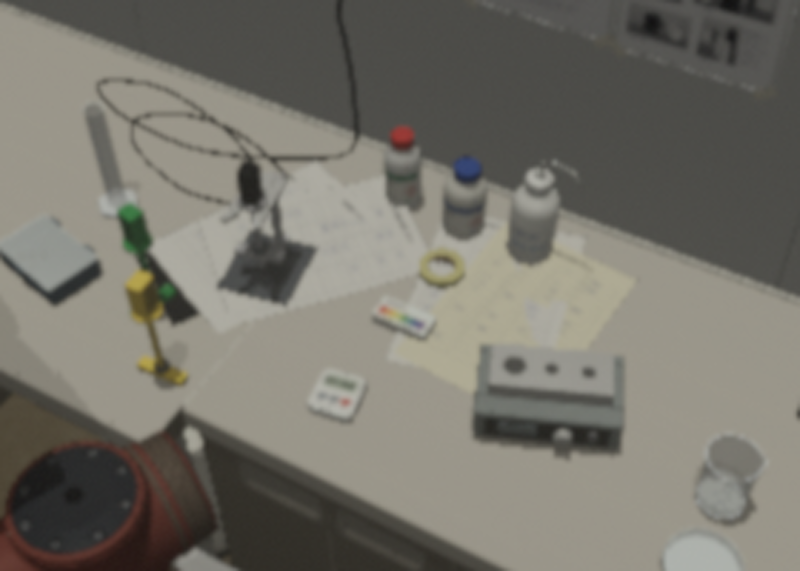

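View pics/b.png

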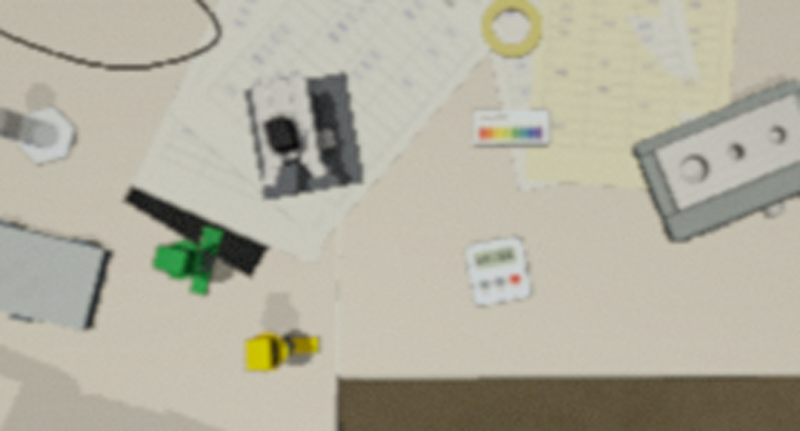

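The top crop shows three gauge-shaped things. The green one is at crop (185,258) and the yellow one at (275,350); both are look-alikes standing loose. The black one at (284,135) hangs in the stand's fork and is the one meant, because its head is black. In the scene crop the same three are at green (133,228), yellow (145,297) and black (250,183). The wide bore is at top-crop (695,168). Next I'll move the wrist camera near the stand.

```bash
cat >> h.py <<'E'
def go(x,y,z,yaw):
    s=r.get_state(); A=R.from_euler('xyz',s['eef_rot'],degrees=True); B=R.from_euler('xyz',[180,0,yaw],degrees=True)
    print('shift',A.inv().apply(np.array([x,y,z])-s['tcp_pos']).round(4),'turn',(A.inv()*B).as_rotvec(degrees=True).round(2))
E
python3 -c "
from h import *
go(.43,.22,.33,180)"
```

```text
shift [-0.3432 -0.2851 -0.0877] turn [ -0.    -0.   -17.63]
```

Call:
{"op": "send_rows", "data": {
  "motion": [
    [0.085, -0.02, -0.017, -0.02, 0, 0, -2],
    [0.085, -0.05, -0.042, -0.03, 0, 0, -4],
    [0.085, -0.08, -0.066, -0.04, 0, 0, -6],
    [0.085, -0.11, -0.091, -0.05, 0, 0, -8],
    [0.085, -0.14, -0.116, -0.06, 0, 0, -10],
    [0.085, -0.17, -0.141, -0.07, 0, 0, -12],
    [0.085, -0.2, -0.166, -0.08, 0, 0, -14],
    [0.085, -0.23, -0.19, -0.088, 0, 0, -17.6]
  ]
}}

```text
time_s: 2.27
tcp_pos: [0.3517, 0.3433, 0.3315]
eef_rot: [179.9, 0.1, -179.9]
ft_force: [0.4, -0.6, -0.2]
grip_width: 0.996
grasp_force: 0.0
```

```bash
python3 - <<'E'
from h import *
d=shot('wrist','w1.png'); print(d['origin'],d['orientation'],d['K']); go(.43,.22,.33,180)
print(r.get_state()['tcp_pos'],r.get_state()['eef_rot'],r.get_state()['ft_force'])
lm(d,'wrist',['fork_seat','gauge_head','gauge_collar','stand','stop_foot','gauge_tip'])
E
```

```text
[0.2826698  0.34448007 0.46296854] [ 1.64241769e+02 -7.36649052e-02  9.01097843e+01] [[325.1922621    0.         276.98722223]
 [  0.         325.1922621  202.60067642]
 [  0.           0.           1.        ]]
shift [-0.0737 -0.1185  0.0043] turn [-0.2   0.45 -0.02]
[0.35631491 0.33858313 0.33333988] [-179.79568754    0.44623887  179.97849833] [ 2.08379039 -1.84433791  1.03804681]
wrist fork_seat 0.6 [0.5377 0.2164 0.1516] [163. 344.]
wrist gauge_head 0.85 [0.4189 0.3171 0.1612] [249. 251.]
wrist gauge_head 0.79 [0.332  0.2335 0.1595] [158. 165.]
wrist gauge_collar 0.81 [0.3335 0.2394 0.1273] [175. 162.]
wrist gauge_collar 0.76 [0.4216 0.3215 0.1215] [256. 239.]
wrist gauge_collar 0.74 [0.5364 0.2161 0.15  ] [163. 342.]
wrist stop_foot 0.9 [0.3353 0.2364 0.0005] [200. 149.]
wrist stop_foot 0.85 [0.5409 0.2196 0.048 ] [190. 297.]
wrist stop_foot 0.61 [ 0.4223  0.3152 -0.0022] [257. 208.]
wrist gauge_tip 0.67 [ 0.4211  0.3195 -0.0013] [260. 207.]
wrist gauge_tip 0.56 [0.5396 0.2144 0.0229] [191. 287.]
```

View pics/w1.png

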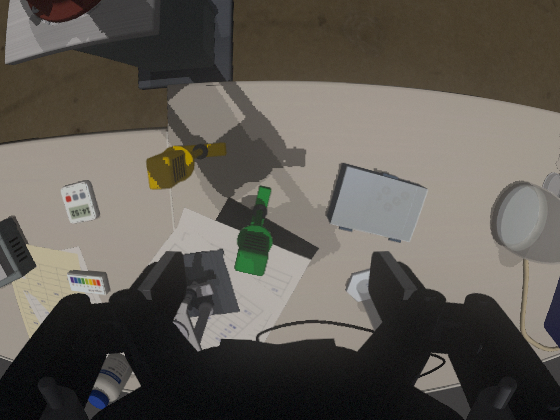

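The picture shows the yellow (165,165) and green (255,245) look-alikes. The stand, at (205,300), is half hidden behind the fingers. I'll move further back so the camera can see the fork.

Call:
{"op": "send_rows", "data": {
  "motion": [
    [0.085, -0.035, -0.014, 0, 0, 0, 0],
    [0.085, -0.07, -0.028, 0, 0, 0, 0],
    [0.085, -0.11, -0.045, 0, 0, 0, 0],
    [0.085, -0.15, -0.06, 0, 0, 0, 0],
    [0.085, -0.19, -0.08, 0, 0, 0, 0],
    [0.085, -0.23, -0.095, 0, 0, 0, 0],
    [0.085, -0.26, -0.11, 0, 0, 0, 0],
    [0.085, -0.29, -0.125, 0, 0, 0, 0]
  ]
}}

```text
time_s: 3.28
tcp_pos: [0.6425, 0.2203, 0.3287]
eef_rot: [-180.0, -0.1, -179.9]
ft_force: [0.3, 0.7, 0.1]
grip_width: 0.994
grasp_force: 0.0
```

```bash
python3 - <<'E'
from h import *
d=shot('wrist','w2.png'); print(d['origin'],d['orientation'])
s=r.get_state();print(s['time_s'],s['tcp_pos'],s['eef_rot'])
lm(d,'wrist',['fork_seat','gauge_head','gauge_collar','stop_foot'])
i=cv2.imread('pics/w2.png'); cv2.imwrite('pics/w2c.png',cv2.resize(i[100:340,140:440],(800,640-40),interpolation=cv2.INTER_CUBIC))
E
```

```text
[0.5738607  0.22166305 0.46042316] [1.64393836e+02 4.03793573e-03 9.00633759e+01]
3.3333 [0.64717742 0.21644618 0.32763301] [-1.79795745e+02  1.65126095e-01  1.79829520e+02]
wrist gauge_head 0.9 [0.5374 0.214  0.1861] [267.  63.]
wrist gauge_collar 0.77 [0.5352 0.2146 0.1524] [269.  66.]
wrist stop_foot 0.67 [ 0.4211  0.3168 -0.0035] [353. -15.]
```

View pics/w2c.png

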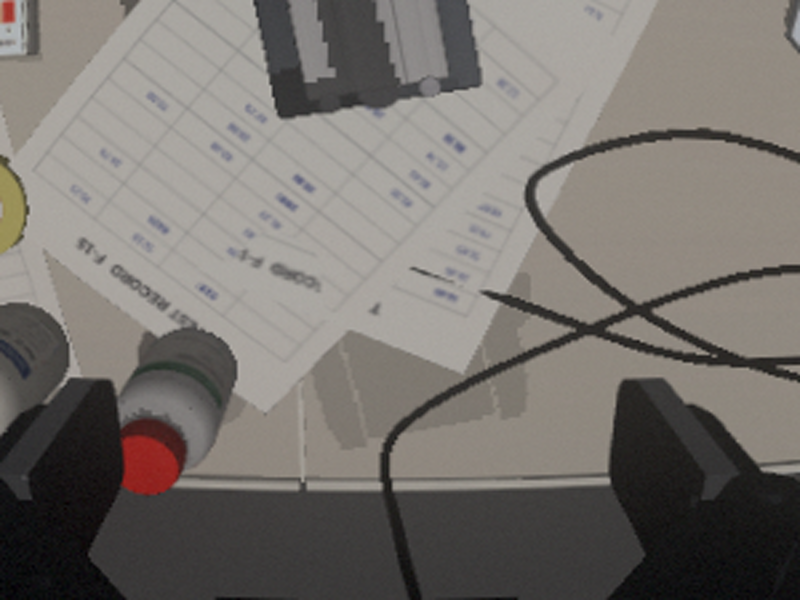

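The crop is cut too low: the stand sits at its top, around (370,50). I'll crop the upper part of the same picture.

```bash
python3 - <<'E'
import cv2
i=cv2.imread('pics/w2.png'); cv2.imwrite('pics/w2d.png',cv2.resize(i[0:165,180:400],(800,600),interpolation=cv2.INTER_CUBIC))
E
```

```text
(no output)
```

View pics/w2d.png

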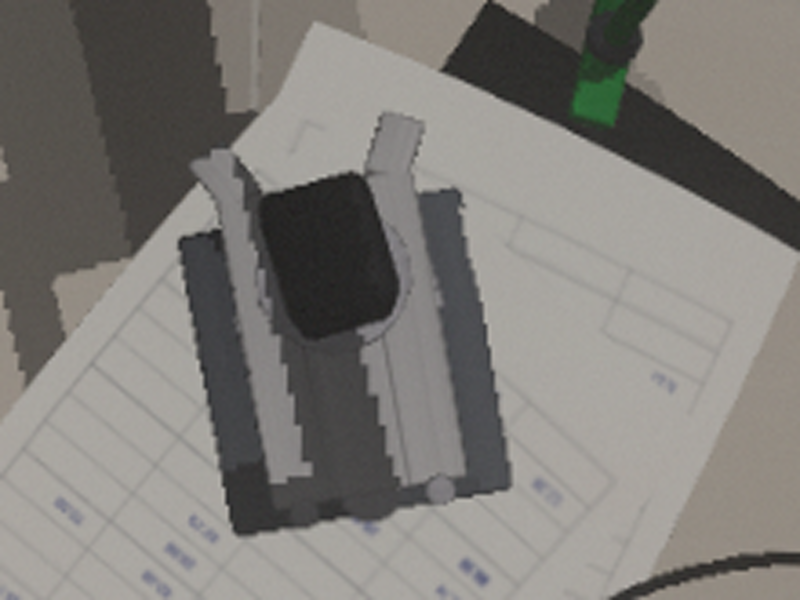

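The picture shows the fork's lips at the top, (215,165) and (395,140), and the post end at the bottom. So the slot opens towards world -x, and the stand's yaw is about +10°. The black head at (330,255) is turned about 10-13°. I'll approach with tool yaw ≈ 191°.

Call:
{"op": "send_rows", "data": {
  "motion": [
    [0.085, 0.03, -0.001, 0.01, 0, 0, -4],
    [0.085, 0.06, -0.002, 0.02, 0, 0, -8],
    [0.085, 0.085, -0.002, 0.03, 0, 0, -11],
    [0.085, 0.1, -0.002, 0.04, 0, 0, -11],
    [0.085, 0.11, -0.002, 0.055, 0, 0, -11],
    [0.085, 0.11, -0.002, 0.07, 0, 0, -11],
    [0.085, 0.11, -0.002, 0.085, 0, 0, -11],
    [0.085, 0.11, -0.002, 0.085, 0, 0, -11]
  ]
}}

```text
time_s: 4.2
tcp_pos: [0.5268, 0.2189, 0.242]
eef_rot: [-180.0, -0.4, -168.9]
ft_force: [0.0, 0.1, -0.7]
grip_width: 0.998
grasp_force: 0.0
```

```bash
python3 - <<'E'
from h import *
d=shot('wrist','w3.png')
lm(d,'wrist',['gauge_head']); s=r.get_state();print(s['tcp_pos'],s['eef_rot'])
go(.5375,.2145,.177,-169)
E
```

```text
wrist gauge_head 0.98 [0.4209 0.3189 0.1619] [467.  85.]
wrist gauge_head 0.64 [0.5367 0.2142 0.1874] [264. 242.]
[0.52934216 0.21891265 0.24516257] [ 1.79992347e+02 -6.89821983e-02 -1.68910647e+02]
shift [-0.0072 -0.0059  0.0682] turn [ 0.01 -0.07  0.09]
```

View pics/w3.png

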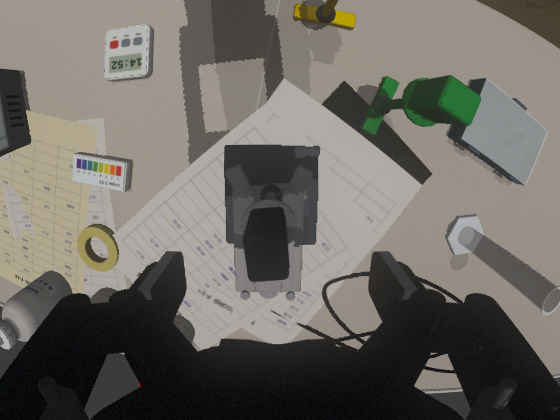

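The fork, collar and black head (265,243) lie straight between the fingers, and the base edges are level with the picture. I'll descend and grip.

Call:
{"op": "send_rows", "data": {
  "motion": [
    [0.085, -0.004, -0.003, 0.015, 0, 0, 0],
    [0.085, -0.007, -0.006, 0.035, 0, 0, 0],
    [0.085, -0.007, -0.006, 0.055, 0, 0, 0],
    [0.085, -0.007, -0.006, 0.068, 0, 0, 0],
    [0.085, -0.007, -0.006, 0.068, 0, 0, 0],
    [0.085, -0.007, -0.006, 0.068, 0, 0, 0]
  ]
}}

```text
time_s: 4.8
tcp_pos: [0.5386, 0.2135, 0.1774]
eef_rot: [180.0, -0.0, -169.0]
ft_force: [0.7, -0.3, 0.8]
grip_width: 0.999
grasp_force: 0.0
```

```bash
python3 - <<'E'
from h import *
d=shot('wrist')
lm(d,'wrist',['gauge_head','gauge_collar']); s=r.get_state();print(s['time_s'],s['tcp_pos'],s['eef_rot'],s['ft_force'])
go(.5375,.2145,.177,-169)
E
```

```text
wrist gauge_head 0.86 [0.4192 0.3214 0.1591] [579.  42.]
wrist gauge_head 0.78 [0.5369 0.2163 0.187 ] [281. 279.]
wrist gauge_collar 0.87 [0.5387 0.2144 0.1515] [276. 248.]
wrist gauge_collar 0.61 [0.4197 0.3201 0.1215] [513.  57.]
4.95 [0.54008541 0.21373773 0.17929881] [ 179.98677742    0.19049651 -169.01678962] [0.16618686 0.14963483 0.45082334]
shift [0.0024 0.0012 0.0023] turn [ 0.01  0.19 -0.02]
```

Call:
{"op": "send_rows", "data": {
  "motion": [
    [0.04, 0, 0, 0, 0, 0, 0],
    [0.0, 0, 0, 0, 0, 0, 0],
    [0.0, 0, 0, 0, 0, 0, 0],
    [0.0, 0, 0, 0, 0, 0, 0],
    [0.0, 0, 0, 0, 0, 0, 0],
    [0.0, 0, 0, 0, 0, 0, 0],
    [0.0, 0, 0, 0, 0, 0, 0],
    [0.0, 0, 0, 0, 0, 0, 0]
  ]
}}

```text
time_s: 5.62
tcp_pos: [0.5392, 0.2133, 0.1777]
eef_rot: [180.0, 0.0, -169.0]
ft_force: [-0.4, 0.7, 1.1]
grip_width: 0.272
grasp_force: 59.0
```

Call:
{"op": "send_rows", "data": {
  "motion": [
    [0.0, 0, 0, -0.006, 0, 0, 0],
    [0.0, 0, 0, -0.012, 0, 0, 0],
    [0.0, 0.02, 0, -0.014, 0, 0, 0],
    [0.0, 0.045, 0, -0.014, 0, 0, 0],
    [0.0, 0.07, 0, -0.014, 0, 0, 0],
    [0.0, 0.085, 0, -0.016, 0, 0, 0],
    [0.0, 0.09, 0, -0.025, 0, 0, 0],
    [0.0, 0.09, 0, -0.045, 0, 0, 0]
  ]
}}

```text
time_s: 6.28
tcp_pos: [0.4472, 0.1953, 0.22]
eef_rot: [-180.0, -0.4, -169.0]
ft_force: [0.4, -0.3, -1.5]
grip_width: 0.275
grasp_force: 58.7
```

```bash
python3 - <<'E'
from h import *
d=shot('wrist'); s=r.get_state();print(s['time_s'],s['tcp_pos'],s['eef_rot'],s['ft_force'],s['grip_width'],s['joint_positions'])
lm(d,'wrist',['gauge_collar','fork_seat','stop_foot','heater','wide_bore'])
d=shot('top'); lm(d,'top',['wide_bore','heater'])
i=d['img']; g=cv2.cvtColor(i,cv2.COLOR_RGB2GRAY); h=cv2.resize(g[190:260,300:400],None,fx=4,fy=4,interpolation=cv2.INTER_CUBIC)
c=cv2.HoughCircles(h,cv2.HOUGH_GRADIENT,1,30,param1=80,param2=12,minRadius=8,maxRadius=26)
print(c if c is None else [( (x/4+300,y/4+190,rr/4), atz(d,(x/4+300,y/4+190),.08).round(4)) for x,y,rr in c[0]])
cv2.imwrite('pics/t2.png',cv2.resize(i[190:260,300:400,::-1],(800,560),interpolation=cv2.INTER_CUBIC))
E
```

```text
6.3333 [0.45185773 0.1965468  0.22673264] [ 179.98451777    0.28780393 -169.01839728] [1.71631165 0.80462848 1.44315672] 0.2757206367169274 [ 1.53447193e+01 -3.33164121e+00  1.11014906e+02 -6.78909321e-03
  7.20285872e+01 -8.56348438e+01]
wrist gauge_collar 0.87 [0.4453 0.196  0.1914] [276. 243.]
wrist gauge_collar 0.85 [0.3331 0.2398 0.1265] [377.  56.]
wrist gauge_collar 0.72 [0.4189 0.324  0.1229] [455. 205.]
wrist fork_seat 0.77 [0.5362 0.2178 0.15  ] [282. 340.]
wrist stop_foot 0.91 [0.4502 0.1973 0.0929] [277. 203.]
wrist stop_foot 0.75 [0.3356 0.2368 0.0021] [337.  79.]
wrist stop_foot 0.74 [ 0.4224  0.3158 -0.0036] [387. 176.]
top wide_bore 0.74 [0.5486 0.4863 0.0013] [125. 215.]
top wide_bore 0.63 [ 0.5101 -0.1806  0.0817] [334. 224.]
top wide_bore 0.37 [ 0.5071 -0.466  -0.001 ] [419. 227.]
top heater 0.57 [ 0.5285 -0.2242 -0.    ] [345. 220.]
[((np.float32(331.375), np.float32(242.875), np.float32(6.075)), array([ 0.4532, -0.1722,  0.08  ])), ((np.float32(335.875), np.float32(224.875), np.float32(4.5)), array([ 0.5084, -0.1868,  0.08  ])), ((np.float32(349.125), np.float32(219.375), np.float32(2.4)), array([ 0.5252, -0.2279,  0.08  ])), ((np.float32(377.125), np.float32(225.375), np.float32(4.5)), array([ 0.5063, -0.3139,  0.08  ])), ((np.float32(362.375), np.float32(213.625), np.float32(2.825)), array([ 0.5428, -0.2691,  0.08  ])), ((np.float32(317.625), np.float32(219.125), np.float32(2.2)), array([ 0.5264, -0.1308,  0.08  ]))]
```

View pics/t2.png

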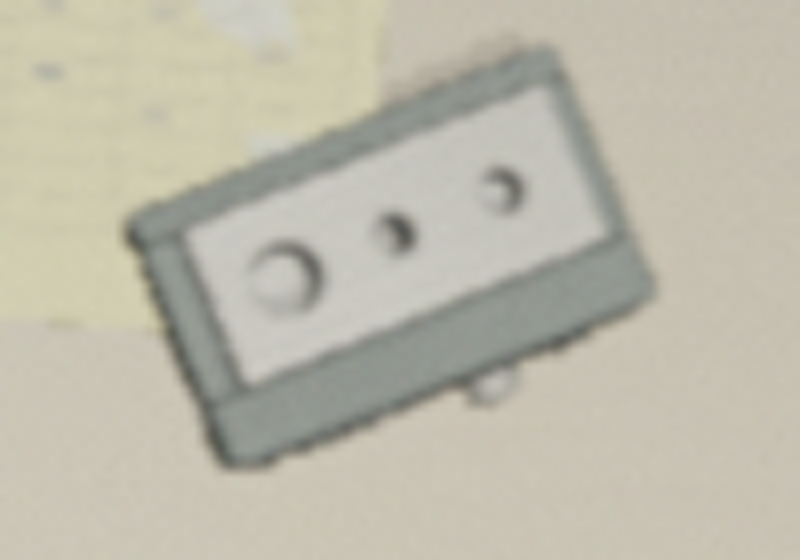

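The wide bore is the largest of the three, at crop (285,279), which is full-picture (335.6,224.9) and world (0.509,-0.187). The neighbouring bore centre is 45 mm away, so the heater yaw is 22°. I'll carry the gauge there with the tip raised.

Call:
{"op": "send_rows", "data": {
  "motion": [
    [0.0, 0.0, -0.02, -0.015, 0, 0, 0],
    [0.0, 0.002, -0.05, -0.03, 0, 0, 0],
    [0.0, 0.004, -0.085, -0.045, 0, 0, 0],
    [0.0, 0.006, -0.12, -0.047, 0, 0, 0],
    [0.0, 0.008, -0.158, -0.047, 0, 0, 0],
    [0.0, 0.01, -0.196, -0.047, 0, 0, 0],
    [0.0, 0.011, -0.234, -0.047, 0, 0, 0],
    [0.0, 0.012, -0.27, -0.047, 0, 0, 0]
  ]
}}

```text
time_s: 7.4
tcp_pos: [0.4899, -0.0733, 0.2687]
eef_rot: [180.0, -0.0, -169.1]
ft_force: [0.7, -0.2, -1.8]
grip_width: 0.274
grasp_force: 59.3
```

Call:
{"op": "send_rows", "data": {
  "motion": [
    [0.0, 0.001, -0.035, 0, 0, 0, 0],
    [0.0, 0.002, -0.065, 0, 0, 0, 0],
    [0.0, 0.003, -0.09, 0, 0, 0, 0],
    [0.0, 0.004, -0.107, 0, 0, 0, 0],
    [0.0, 0.004, -0.117, 0, 0, 0, 0],
    [0.0, 0.004, -0.117, 0, 0, 0, 0],
    [0.0, 0.004, -0.117, 0, 0, 0, 0]
  ]
}}

```text
time_s: 7.98
tcp_pos: [0.5082, -0.1865, 0.2686]
eef_rot: [179.9, -0.1, -169.1]
ft_force: [0.8, 0.2, -1.4]
grip_width: 0.273
grasp_force: 59.4
```

```bash
python3 - <<'E'
from h import *
d=shot('wrist','w5.png'); s=r.get_state();print(s['time_s'],s['tcp_pos'],s['eef_rot'],s['ft_force'],s['grip_width'],s['joint_positions'].round(1))
lm(d,'wrist',['gauge_collar','stop_foot','gauge_tip','wide_bore'])
go(.509,-.187,.27,-169)
i=cv2.imread('pics/w5.png'); cv2.imwrite('pics/w5c.png',cv2.resize(i[100:310,140:420],(800,600),interpolation=cv2.INTER_CUBIC))
E
```

```text
8.0333 [ 0.50818111 -0.18589637  0.26871318] [ 1.79905002e+02 -4.69997521e-02 -1.69016612e+02] [ 0.72128582 -0.44273548 -2.06267915] 0.27542096672266025 [ -27.6    1.   102.1    0.    77.  -128.5]
wrist gauge_collar 0.77 [ 0.5071 -0.1858  0.2415] [276. 245.]
wrist stop_foot 0.97 [ 0.5081 -0.1842  0.1414] [278. 198.]
wrist stop_foot 0.72 [0.3349 0.2364 0.0004] [659.  92.]
wrist gauge_tip 0.63 [ 0.5109 -0.1841  0.1146] [277. 194.]
wrist gauge_tip 0.62 [0.3332 0.2386 0.0028] [663.  91.]
wrist gauge_tip 0.48 [ 0.507  -0.1837  0.2409] [280. 245.]
wrist wide_bore 0.88 [ 0.5064 -0.1811  0.0827] [281. 182.]
shift [-0.0003 -0.0014 -0.0007] turn [0.02 0.   0.05]
```

View pics/w5c.png

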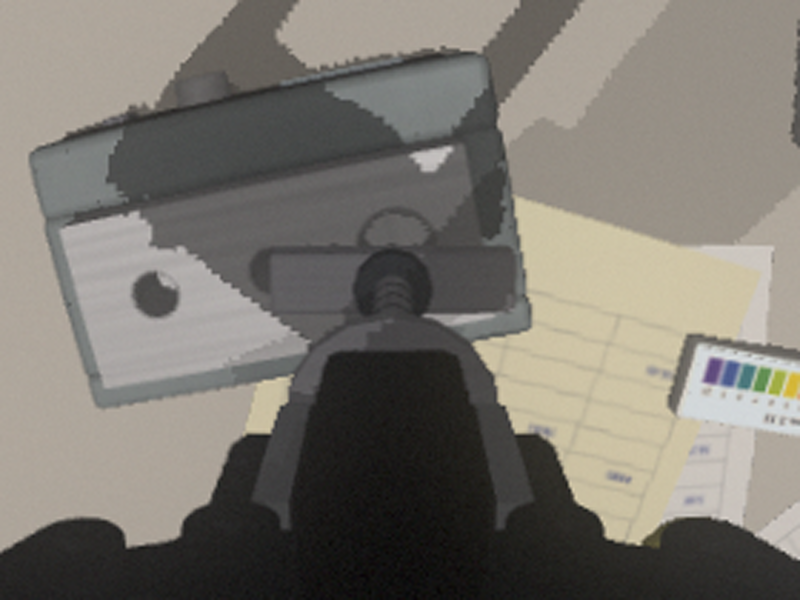

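The rod hangs over the bore: rod axis at crop x≈393, bore mouth centre at (397,228), with the far rim visible. Lowering now.

Call:
{"op": "send_rows", "data": {
  "motion": [
    [0.0, 0, -0.001, 0.008, 0, 0, 0],
    [0.0, 0, -0.001, 0.018, 0, 0, 0],
    [0.0, 0, -0.001, 0.028, 0, 0, 0],
    [0.0, 0, -0.001, 0.036, 0, 0, 0],
    [0.0, 0, -0.001, 0.043, 0, 0, 0],
    [0.0, 0, -0.001, 0.049, 0, 0, 0],
    [0.0, 0, -0.001, 0.055, 0, 0, 0],
    [0.0, 0, -0.001, 0.055, 0, 0, 0]
  ]
}}

```text
time_s: 8.9
tcp_pos: [0.5077, -0.1875, 0.2124]
eef_rot: [179.9, -0.1, -169.0]
ft_force: [-0.6, 0.2, -1.9]
grip_width: 0.276
grasp_force: 59.4
```

Call:
{"op": "send_rows", "data": {
  "motion": [
    [0.0, 0, 0, 0.003, 0, 0, 0],
    [0.0, 0, 0, 0.006, 0, 0, 0],
    [0.0, 0, 0, 0.009, 0, 0, 0],
    [0.0, 0, 0, 0.012, 0, 0, 0],
    [0.0, 0, 0, 0.014, 0, 0, 0],
    [0.0, 0, 0, 0.014, 0, 0, 0]
  ]
}}

```text
time_s: 9.4
tcp_pos: [0.5089, -0.188, 0.2003]
eef_rot: [-180.0, 0.1, -169.0]
ft_force: [0.6, -0.4, 0.2]
grip_width: 0.273
grasp_force: 59.8
```

Call:
{"op": "send_rows", "data": {
  "motion": [
    [0.0, 0, 0, 0.002, 0, 0, 0],
    [0.0, 0, 0, 0.004, 0, 0, 0],
    [0.0, 0, 0, 0.006, 0, 0, 0],
    [0.0, 0, 0, 0.006, 0, 0, 0]
  ]
}}

```text
time_s: 9.73
tcp_pos: [0.5089, -0.188, 0.194]
eef_rot: [-180.0, 0.0, -169.0]
ft_force: [0.3, 0.5, -0.1]
grip_width: 0.273
grasp_force: 59.8
```

Call:
{"op": "send_rows", "data": {
  "motion": [
    [0.0, 0, 0, 0.003, 0, 0, 0],
    [0.0, 0, 0, 0.005, 0, 0, 0],
    [0.0, 0, 0, 0.007, 0, 0, 0],
    [0.0, 0, 0, 0.009, 0, 0, 0],
    [0.0, 0, 0, 0.0105, 0, 0, 0],
    [0.0, 0, 0, 0.012, 0, 0, 0],
    [0.0, 0, 0, 0.012, 0, 0, 0]
  ]
}}

```text
time_s: 10.32
tcp_pos: [0.5094, -0.1882, 0.1844]
eef_rot: [-180.0, 0.1, -169.0]
ft_force: [-2.1, 0.5, 10.5]
grip_width: 0.272
grasp_force: 61.0
```

The force rose to about 12 N and z held at 0.184, which matches a 48 mm floor. I'll press slightly more, then lift straight out.

Call:
{"op": "send_rows", "data": {
  "motion": [
    [0.0, 0, 0, 0.001, 0, 0, 0],
    [0.0, 0, 0, 0.002, 0, 0, 0],
    [0.0, 0, 0, 0.002, 0, 0, 0],
    [0.0, 0, 0, 0.002, 0, 0, 0]
  ]
}}

```text
time_s: 10.65
tcp_pos: [0.5097, -0.1882, 0.1843]
eef_rot: [-179.9, 0.1, -169.0]
ft_force: [-2.9, 1.7, 17.0]
grip_width: 0.273
grasp_force: 62.0
```

Call:
{"op": "send_rows", "data": {
  "motion": [
    [0.0, 0, 0, -0.004, 0, 0, 0],
    [0.0, 0, 0, -0.012, 0, 0, 0],
    [0.0, 0, 0, -0.024, 0, 0, 0],
    [0.0, 0, 0, -0.038, 0, 0, 0],
    [0.0, 0, 0, -0.054, 0, 0, 0],
    [0.0, 0, 0, -0.072, 0, 0, 0],
    [0.0, 0, 0, -0.09, 0, 0, 0],
    [0.0, 0, 0, -0.092, 0, 0, 0]
  ]
}}

```text
time_s: 11.32
tcp_pos: [0.5103, -0.1887, 0.2762]
eef_rot: [-179.8, 0.3, -169.0]
ft_force: [-0.1, -1.0, -1.3]
grip_width: 0.274
grasp_force: 59.4
```

```bash
python3 - <<'E'
from h import *
d=shot('wrist','w6.png'); s=r.get_state();print(s['time_s'],s['tcp_pos'],s['eef_rot'],s['ft_force'])
lm(d,'wrist',['gauge_collar','stop_foot','gauge_tip'])
go(.451,.196,.272,-169)
E
```

```text
11.3667 [ 0.5098671  -0.1884993   0.27490386] [-179.82859538    0.21491628 -169.034989  ] [-0.31419532 -0.40007556 -0.62304252]
wrist gauge_collar 0.58 [ 0.5098 -0.1891  0.2494] [274. 245.]
wrist stop_foot 0.79 [ 0.5133 -0.1853  0.1714] [279. 209.]
wrist stop_foot 0.56 [ 0.3336  0.2368 -0.0006] [658.  89.]
wrist gauge_tip 0.63 [ 0.5129 -0.1885  0.1228] [276. 192.]
shift [-0.0171  0.3872 -0.0006] turn [ 0.09 -0.12 -0.04]
```

Call:
{"op": "send_rows", "data": {
  "motion": [
    [0.0, 0, 0.02, 0, 0, 0, 0],
    [0.0, -0.001, 0.05, 0, 0, 0, 0],
    [0.0, -0.002, 0.085, 0, 0, 0, 0],
    [0.0, -0.004, 0.122, 0, 0, 0, 0],
    [0.0, -0.005, 0.16, 0, 0, 0, 0],
    [0.0, -0.007, 0.198, 0, 0, 0, 0],
    [0.0, -0.009, 0.236, 0, 0, 0, 0],
    [0.0, -0.01, 0.272, 0, 0, 0, 0]
  ]
}}

```text
time_s: 12.18
tcp_pos: [0.465, 0.0829, 0.2704]
eef_rot: [180.0, -0.2, -169.0]
ft_force: [1.1, 0.6, -1.2]
grip_width: 0.271
grasp_force: 59.5
```

Call:
{"op": "send_rows", "data": {
  "motion": [
    [0.0, -0.001, 0.035, 0, 0, 0, 0],
    [0.0, -0.002, 0.065, 0, 0, 0, 0],
    [0.0, -0.004, 0.09, 0.0, 0, 0, 0],
    [0.0, -0.005, 0.107, 0.01, 0, 0, 0],
    [0.0, -0.005, 0.119, 0.03, 0, 0, 0],
    [0.0, -0.005, 0.119, 0.055, 0, 0, 0],
    [0.0, -0.005, 0.119, 0.075, 0, 0, 0],
    [0.0, -0.005, 0.119, 0.08, 0, 0, 0]
  ]
}}

```text
time_s: 12.85
tcp_pos: [0.4447, 0.1981, 0.1864]
eef_rot: [-179.9, -0.6, -169.0]
ft_force: [-1.1, -0.1, -3.1]
grip_width: 0.273
grasp_force: 59.5
```

Call:
{"op": "send_rows", "data": {
  "motion": [
    [0.0, 0, 0, 0, 0, 0, 0],
    [0.0, 0, 0, 0, 0, 0, 0]
  ]
}}

```text
time_s: 13.02
tcp_pos: [0.4487, 0.1986, 0.1919]
eef_rot: [-180.0, -0.1, -169.1]
ft_force: [-0.9, 0.7, -1.5]
grip_width: 0.273
grasp_force: 59.5
```

```bash
python3 - <<'E'
from h import *
d=shot('wrist','w7.png'); s=r.get_state();print(s['time_s'],s['tcp_pos'],s['eef_rot'],s['ft_force'])
lm(d,'wrist',['gauge_collar','stop_foot','gauge_tip','fork_seat'])
go(.538,.215,.191,-169)
i=cv2.imread('pics/w7.png'); cv2.imwrite('pics/w7c.png',cv2.resize(i[120:330,140:420],(800,600),interpolation=cv2.INTER_CUBIC))
E
```

```text
13.0667 [0.44964147 0.19881614 0.19305734] [ 1.79995701e+02  6.59096990e-02 -1.69060415e+02] [-0.17797831 -1.00040992 -1.49665319]
wrist gauge_collar 0.8 [0.3319 0.2378 0.1242] [383.  39.]
wrist gauge_collar 0.57 [0.4486 0.2011 0.1642] [279. 247.]
wrist gauge_collar 0.56 [0.4198 0.3216 0.1244] [471. 214.]
wrist stop_foot 0.98 [0.4495 0.202  0.0885] [279. 208.]
wrist stop_foot 0.76 [ 0.4218  0.3203 -0.0046] [397. 178.]
wrist stop_foot 0.72 [0.4532 0.1998 0.0364] [276. 195.]
wrist gauge_tip 0.98 [ 0.4229  0.3208 -0.0042] [397. 179.]
wrist gauge_tip 0.78 [ 3.312e-01  2.368e-01 -2.000e-04] [340.  67.]
wrist gauge_tip 0.69 [0.4487 0.2005 0.0388] [277. 191.]
wrist fork_seat 0.63 [0.5399 0.2165 0.1501] [275. 371.]
shift [-0.0894 -0.001   0.0031] turn [ 0.01  0.16 -0.06]
```

View pics/w7c.png

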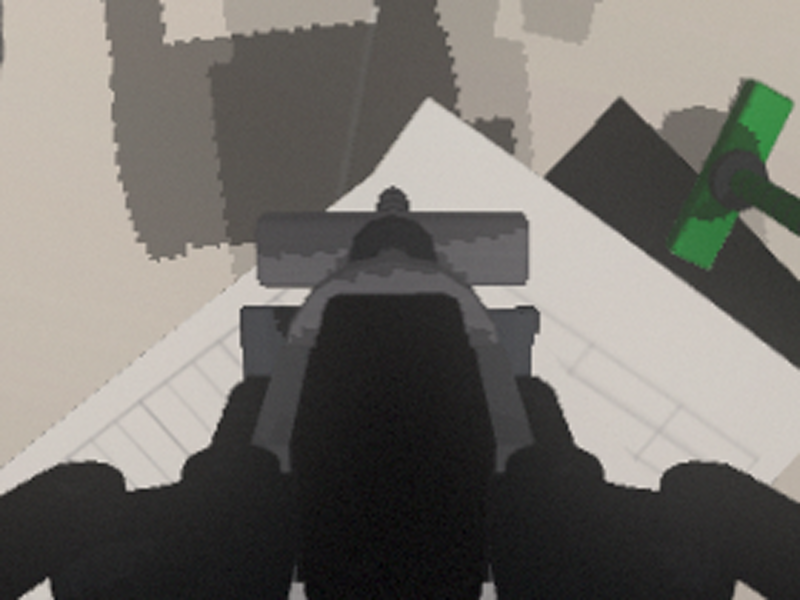

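The stop bar spans crop x 257-527 and the rod is at 393, centred on the base plate (241-539, centre 390). The bar is below and the collar about 15 mm above fork level. Sliding in now.

Call:
{"op": "send_rows", "data": {
  "motion": [
    [0.0, -0.012, 0, 0, 0, 0, 0],
    [0.0, -0.026, 0, 0, 0, 0, 0],
    [0.0, -0.04, 0, 0, 0, 0, 0],
    [0.0, -0.054, 0, 0, 0, 0, 0],
    [0.0, -0.067, 0, 0, 0, 0, 0],
    [0.0, -0.079, 0, 0, 0, 0, 0],
    [0.0, -0.088, 0, 0, 0, 0, 0],
    [0.0, -0.088, 0, 0, 0, 0, 0]
  ]
}}

```text
time_s: 13.93
tcp_pos: [0.5375, 0.2158, 0.1933]
eef_rot: [180.0, 0.2, -169.1]
ft_force: [-0.6, 0.4, -1.6]
grip_width: 0.272
grasp_force: 59.5
```

Call:
{"op": "send_rows", "data": {
  "motion": [
    [0.0, 0, 0, 0.004, 0, 0, 0],
    [0.0, 0, 0, 0.007, 0, 0, 0],
    [0.0, 0, 0, 0.01, 0, 0, 0],
    [0.0, 0, 0, 0.012, 0, 0, 0],
    [0.0, 0, 0, 0.0135, 0, 0, 0],
    [0.0, 0, 0, 0.0135, 0, 0, 0],
    [0.0, 0, 0, 0.0135, 0, 0, 0]
  ]
}}

```text
time_s: 14.52
tcp_pos: [0.5351, 0.2156, 0.1786]
eef_rot: [-180.0, -0.0, -169.0]
ft_force: [-0.6, -0.7, -1.2]
grip_width: 0.275
grasp_force: 59.5
```

Call:
{"op": "send_rows", "data": {
  "motion": [
    [0.0, 0, 0, 0.0007, 0, 0, 0],
    [0.0, 0, 0, 0.0014, 0, 0, 0],
    [0.0, 0, 0, 0.002, 0, 0, 0],
    [0.0, 0, 0, 0.002, 0, 0, 0]
  ]
}}

```text
time_s: 14.85
tcp_pos: [0.5357, 0.2157, 0.1776]
eef_rot: [180.0, 0.0, -169.0]
ft_force: [-1.6, -1.2, 2.9]
grip_width: 0.278
grasp_force: 60.0
```

The collar rests on the fork. Release now.

Call:
{"op": "send_rows", "data": {
  "motion": [
    [0.03, 0, 0, -0.001, 0, 0, 0],
    [0.04, 0, 0, -0.001, 0, 0, 0],
    [0.06, 0, 0, -0.001, 0, 0, 0],
    [0.085, 0, 0, -0.001, 0, 0, 0],
    [0.085, 0, 0, -0.001, 0, 0, 0],
    [0.085, 0, 0, -0.001, 0, 0, 0],
    [0.085, 0, 0, -0.001, 0, 0, 0]
  ]
}}

```text
time_s: 15.43
tcp_pos: [0.5354, 0.2156, 0.1778]
eef_rot: [-180.0, -0.0, -169.0]
ft_force: [-0.5, -0.2, -0.2]
grip_width: 0.995
grasp_force: 0.0
```

Call:
{"op": "send_rows", "data": {
  "motion": [
    [0.085, 0, 0, -0.005, 0, 0, 0],
    [0.085, 0, 0, -0.015, 0, 0, 0],
    [0.085, 0, 0, -0.03, 0, 0, 0],
    [0.085, 0, 0, -0.05, 0, 0, 0],
    [0.085, 0, 0, -0.075, 0, 0, 0],
    [0.085, 0, 0, -0.1, 0, 0, 0],
    [0.085, 0, 0, -0.12, 0, 0, 0],
    [0.085, 0, 0, -0.12, 0, 0, 0]
  ]
}}

```text
time_s: 16.1
tcp_pos: [0.5384, 0.2165, 0.3053]
eef_rot: [180.0, 0.7, -169.0]
ft_force: [1.5, 0.6, 1.7]
grip_width: 0.996
grasp_force: 0.0
```

```bash
python3 - <<'E'
from h import *
d=shot('wrist','w8.png'); s=r.get_state();print(s['time_s'],s['tcp_pos'],s['ft_force'],s['grip_width'])
lm(d,'wrist',['gauge_collar','stop_foot','gauge_tip','fork_seat'])
d=shot('scene','s8.png'); lm(d,'scene',['gauge_collar','stop_foot','gauge_tip','wash_bottle','bottle_salt','cylinder_100','beaker_d'])
a=cv2.imread('pics/w8.png')[100:340,160:400]; b=cv2.imread('pics/s8.png')[150:270,170:290]
cv2.imwrite('pics/f.png',np.hstack([cv2.resize(x,(400,400),interpolation=cv2.INTER_CUBIC) for x in (a,b)]))
E
```

```text
16.15 [0.53741266 0.21617021 0.3025108 ] [ 0.40159893  0.57813954 -0.15900835] 0.9942283705732053
wrist gauge_collar 0.95 [0.5336 0.2164 0.1488] [276. 182.]
wrist gauge_collar 0.93 [0.4173 0.3235 0.124 ] [418.  74.]
wrist stop_foot 0.8 [ 0.42    0.3183 -0.0034] [372.  85.]
wrist stop_foot 0.64 [0.5391 0.2162 0.0755] [275. 173.]
wrist stop_foot 0.59 [0.3335 0.2363 0.0006] [325.  -6.]
wrist gauge_tip 0.97 [ 0.4203  0.3197 -0.0044] [373.  86.]
wrist gauge_tip 0.74 [0.3355 0.2376 0.0017] [326.  -4.]
wrist gauge_tip 0.56 [0.5385 0.2182 0.0232] [277. 165.]
scene gauge_collar 0.86 [0.3329 0.2367 0.1267] [200. 228.]
scene gauge_collar 0.67 [0.4246 0.3179 0.1277] [198. 204.]
scene gauge_collar 0.62 [0.5355 0.2109 0.1529] [238. 190.]
scene stop_foot 0.66 [0.5315 0.213  0.0697] [239. 206.]
scene stop_foot 0.45 [3.330e-01 2.342e-01 1.000e-04] [207. 250.]
scene stop_foot 0.39 [0.4195 0.3143 0.0017] [204. 227.]
scene gauge_tip 0.75 [ 0.3325  0.236  -0.0014] [206. 251.]
scene gauge_tip 0.65 [0.4215 0.3165 0.0039] [204. 226.]
scene gauge_tip 0.5 [0.5361 0.2176 0.024 ] [240. 213.]
scene wash_bottle 0.65 [ 0.7647 -0.1046 -0.0051] [338. 209.]
scene bottle_salt 0.79 [7.562e-01 1.660e-02 4.000e-04] [311. 200.]
scene bottle_salt 0.59 [ 0.5203 -0.2263  0.0007] [340. 263.]
scene cylinder_100 0.8 [ 0.5535  0.4909 -0.0017] [190. 191.]
scene beaker_d 0.69 [ 0.5095 -0.4617  0.0061] [402. 292.]
```

View pics/f.png

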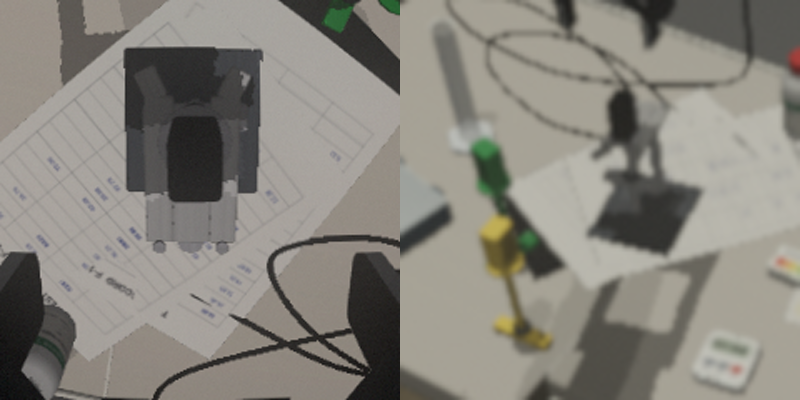

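The gauge hangs upright in the fork: the head is at (195,158) in the left crop, with the collar on both arms. The stop reads about 48 mm, all the glassware is unmoved, and the gripper is open and clear.

```bash
python3 -c "
from h import *
print(r.job_done())"
```

```text
the job is handed in; nothing more can be done
None
```

The widest bore measures about 48 mm deep, and the gauge hangs back in its fork with the stop left at that reading; the bottles and glassware did not move, and the job is handed in at about 17 s on the robot's clock.

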